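# Reload the pipette-tip boxes

## Robot

A 6-joint arm with a two-finger parallel gripper is mounted at the origin on the work surface. World frame = base frame: x ahead of the robot, y to its left, z up, the work surface at z = 0. Lengths are in mm, angles in rad, forces in N, time in s.
With the tool pointing down it reaches from about 325 to 875 mm from the base axis. Payload 4.4 kg.
Tool frame: the origin (TCP) lies on the centre line of the jaws, within the pads' length; the fingertips stand ahead of it and the grasp point (between the pads) lies 6 mm ahead of it (ctrl.tcp_to_tips is the z of the fingertips in the tool frame, in mm); z points along the fingers, y is the line along which they close (so a half turn about z gives the same grasp; the last joint's range is limited). The gripper opens to 85 mm and grips with 20 to 120 N. Pads are 22 mm wide; open, the fingers measure 114 mm over their backs; the gripper's body (76 mm by 85 mm) begins 54 mm behind the grasp point. The pads swing forward as they close: fully open they stand 13 mm farther back than shut.
Start: joints at [-0.15, 0.207, 1.542, -0, 1.393, -0.15], TCP at [575.002, -0.012, 256.282] pointing down, gripper open.
Joint ranges: [-2.73, 2.73], [-0.86, 2.22], [0.23, 2.46], [-1.11, 4.25], [0.08, 2.63], [-2.82, 2.82]. Speed limits (rad/s): [2.79, 2.79, 3.14, 3.14, 3.14, 3.14].

## Interface

Orientations are given as a 3x3 rotation matrix whose columns are the frame's x, y, z axes.
In Python, from plant import ctrl, sensors, optics gives the robot as it stands. Calls block until the motion is done:
- ctrl.move_ptp(position, orientation): joint-space move of the TCP to a pose.
- ctrl.move_l(position, rot=None, vel=150, threshold=None): straight line of the TCP; rot=None keeps the orientation; vel is the mean speed in mm/s. With threshold (N) it stops when the force on the tool has changed by that much, and returns True; else False.
- ctrl.set_joints(angles): joint-space move.
- ctrl.gripper_to(opening, force=None): finger opening in mm; force is the grip in N (None keeps the last); returns when the fingers have stopped.
- ctrl.hold(seconds).
- ctrl.solve_ik(position, orientation): joint angles nearest the present ones, or None.
- sensors.read_state(): the state.
- optics.grab_frame(name): name is "scene" or "side" or "wrist"; returns (picture, depth): 420x560x3 uint8, red, green, blue; 420x560 float32, mm along the optical axis (not along the pixel's ray), 0 where there is no reading.
- optics.camera_params(name): a dict with "mtx" (3x3 intrinsics, pixels), "R" (3x3) and "t" (3): a world point X has camera coordinates R X + t; the wrist camera has in their place "T_tool_cam" (4x4, takes a point from camera to tool coordinates, whose origin is the TCP and whose axes are the flange's). Camera axes: x right, y down, z forward; pixel columns grow to the right and rows downward; lengths in mm; the calibration is good to about 2 mm. A picture is of the moment at which its call begins: read the wrist's pose just before it. camera_params takes no time and is no camera call.
A pose or a line that the arm cannot do raises ctrl.MotionError and nothing moves.
- ctrl.finish_job(): hands the job in; it is judged then, once.
The state is a dict: "t": time; "q": joint angles; "qvel": joint speeds; "tau": joint torques, N m; "eef_pos": TCP position; "eef_rot": TCP orientation; "force": force on the tool from outside, world axes, zero at the start; "wrist_torque": the same for the moment, N m; "grip_width": finger opening in mm; "grasp_force": force on a finger pad.
Only numpy, scipy, OpenCV 4.12 (cv2) and the standard library are available. Lean on these libraries where they do the work, as an engineer would, in place of code of your own. Each camera call takes 0.05 s, during which the arm holds its last target. There are 200 camera calls.

## Task

Reload the four tip boxes: put each refill rack of pipette tips into the box of its own colour, standing flat on the box floor with nothing sticking up above the rim, so that the lids will shut. Keep the racks upright and lower each one right down before letting go, do not drop it. Leave the boxes standing where they are and do not disturb the two vials.

Things in the scene. Friction and masses are not known exactly. Their poses are not given: they have to be found in the camera images.
- blue_rack: blue refill rack of pipette tips, loose, about 0.1 kg: deck 84 (its x) by 64 mm (its y) on four corner legs, deck top 80 mm above the foot, paler tip collars to 8 mm over the deck; upright central grip fin 50 mm long (x), 14 mm thick (y), from deck up to 110 mm; pinch it across y. Same after a half turn. Origin: centre of underside, z up
- green_rack: green refill rack of pipette tips, loose, about 0.1 kg: deck 84 (its x) by 64 mm (its y) on four corner legs, deck top 67 mm above the foot, paler tip collars to 8 mm over the deck; upright central grip fin 50 mm long (x), 14 mm thick (y), from deck up to 97 mm; pinch it across y. Same after a half turn. Origin: centre of underside, z up
- yellow_rack: yellow refill rack of pipette tips, loose, about 0.1 kg: deck 84 (its x) by 64 mm (its y) on four corner legs, deck top 54 mm above the foot, paler tip collars to 8 mm over the deck; upright central grip fin 50 mm long (x), 14 mm thick (y), from deck up to 84 mm; pinch it across y. Same after a half turn. Origin: centre of underside, z up
- pink_rack: pink refill rack of pipette tips, loose, about 0.1 kg: deck 84 (its x) by 64 mm (its y) on four corner legs, deck top 41 mm above the foot, paler tip collars to 8 mm over the deck; upright central grip fin 50 mm long (x), 14 mm thick (y), from deck up to 71 mm; pinch it across y. Same after a half turn. Origin: centre of underside, z up
- blue_box: blue empty open tip box, loose, 0.25 kg: outside 106 (its x) by 86 (its y) by 120 mm high, walls and floor 3 mm, inside 100 by 80 mm. The blue rack goes in with long sides parallel (either way round), its fin then 7 mm below the rim. Origin: centre of underside, z up
- green_box: green empty open tip box, loose, 0.25 kg: outside 106 (its x) by 86 (its y) by 107 mm high, walls and floor 3 mm, inside 100 by 80 mm. The green rack goes in with long sides parallel (either way round), its fin then 7 mm below the rim. Origin: centre of underside, z up
- yellow_box: yellow empty open tip box, loose, 0.25 kg: outside 106 (its x) by 86 (its y) by 94 mm high, walls and floor 3 mm, inside 100 by 80 mm. The yellow rack goes in with long sides parallel (either way round), its fin then 7 mm below the rim. Origin: centre of underside, z up
- pink_box: pink empty open tip box, loose, 0.25 kg: outside 106 (its x) by 86 (its y) by 81 mm high, walls and floor 3 mm, inside 100 by 80 mm. The pink rack goes in with long sides parallel (either way round), its fin then 7 mm below the rim. Origin: centre of underside, z up
- amber_vial: amber vial with black cap, 28 mm diameter, 65 mm tall, loose bystander standing on the bench; origin: centre of its underside
- clear_vial: clear vial with white cap, 28 mm diameter, 65 mm tall, loose bystander standing on the bench; origin: centre of its underside

How it is judged:
By the outcome, as a careful person would: the job done as asked, in the order asked, and still so for the second after the job is handed in, with the robot touching nothing.
It also fails if it takes over 141 s, if anything falls off the work surface, if the arm or the gripper's body presses on something with over 40 N, if the wrist force passes 120 N, or if a joint passes its speed limit or range.

## Working session

There is one attempt and no reset: what is moved stays moved. The work goes in short steps, each a Python script; the robot and the scene stay as the last script left them, time stands still between calls to the robot, and variables do not carry over. Pictures are saved under pics/ and viewed, at most 14 in all, crops included, and the job is handed in when it is done.

```bash
ls; mkdir -p pics; python3 - <<'E'
from plant import ctrl,sensors,optics
import cv2,numpy as np
for n in("scene","side"):
    p,d=optics.grab_frame(n); cv2.imwrite(f"pics/{n}0.png",p[:,:,::-1]); np.save(f"pics/{n}0.npy",d)
    print(n,optics.camera_params(n),(d>0).mean())
print(optics.camera_params("wrist"),ctrl.tcp_to_tips,sensors.read_state()["t"])
E
```

```text
pics
scene {'mtx': array([[486.3235757 ,   0.        , 279.93063765],
       [  0.        , 486.3235757 , 207.50050267],
       [  0.        ,   0.        ,   1.        ]]), 'R': array([[-0.28796835,  0.95759401, -0.00937731],
       [ 0.69127876,  0.20108536, -0.69404492],
       [-0.66272762, -0.20634531, -0.71987062]]), 't': array([ 156.1337082 , -324.97994154, 1545.62707126])} 0.9959353741496598
side {'mtx': array([[505.10765128,   0.        , 272.00070533],
       [  0.        , 505.10765128, 209.79912292],
       [  0.        ,   0.        ,   1.        ]]), 'R': array([[-0.84022115, -0.5422337 ,  0.0033205 ],
       [-0.39243203,  0.60384648, -0.69380583],
       [ 0.37419983, -0.58425341, -0.72015446]]), 't': array([ 466.27073323,  256.28203227, 1240.57446158])} 0.9961181972789116
{'mtx': array([[345.69814635,   0.        , 283.77926069],
       [  0.        , 345.69814635, 208.8300715 ],
       [  0.        ,   0.        ,   1.        ]]), 'T_tool_cam': array([[ 3.03078714e-04, -9.57236586e-01, -2.89306113e-01,
         7.32181203e+01],
       [ 9.99999801e-01,  1.29907018e-04,  6.17777832e-04,
         2.67593899e-01],
       [-5.53776649e-04, -2.89306242e-01,  9.57236434e-01,
        -1.17106061e+02],
       [ 0.00000000e+00,  0.00000000e+00,  0.00000000e+00,
         1.00000000e+00]])} 25.0 0.1
```

View pics/scene0.png

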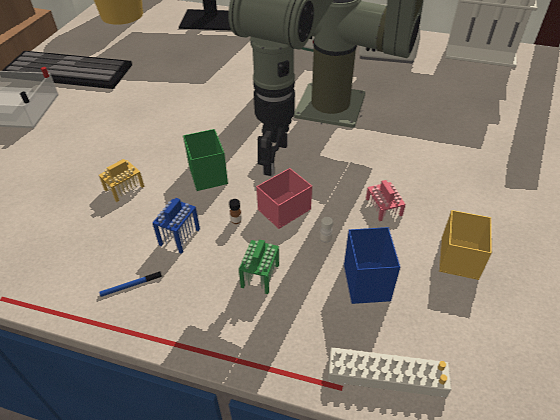

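View pics/side0.png

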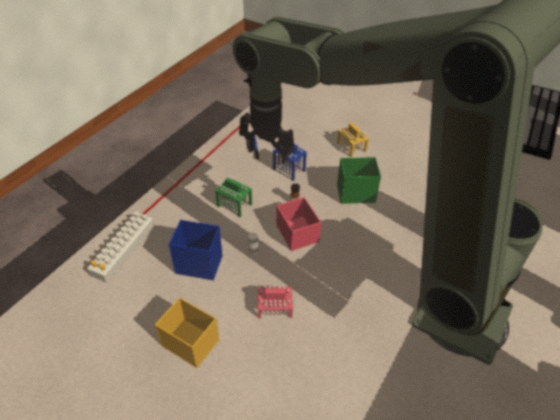

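```bash
cat > h.py <<'E'
from plant import ctrl,sensors,optics
import cv2,numpy as np
HUE=dict(blue=(105,130),green=(50,85),yellow=(15,30),pink=(165,182))
RACK=dict(blue=110,green=97,yellow=84,pink=71)   # fin top
BOX=dict(blue=120,green=107,yellow=94,pink=81)
def world(n,p=None,d=None,pose=None):
    c=optics.camera_params(n); K=c["mtx"]
    v,u=np.mgrid[:420,:560]
    P=np.stack([(u-K[0,2])/K[0,0]*d,(v-K[1,2])/K[1,1]*d,d],-1)
    if n=="wrist":
        T=c["T_tool_cam"]; P=P@T[:3,:3].T+T[:3,3]
        return P@pose[1].T+pose[0]
    return (P-c["t"])@c["R"]
def mask(p,col):
    hsv=cv2.cvtColor(p,cv2.COLOR_RGB2HSV); h=hsv[...,0].astype(int); h=np.where(h<8,h+180,h)
    lo,hi=HUE[col]
    return ((h>=lo)&(h<=hi)&(hsv[...,1]>110)&(hsv[...,2]>40)).astype(np.uint8)
def look(n):
    s=sensors.read_state(); p,d=optics.grab_frame(n)
    return p,d,world(n,d=d,pose=(np.array(s["eef_pos"]),np.array(s["eef_rot"])))
def rect(xy):
    (c,(a,b),_)=r=cv2.minAreaRect(xy.astype(np.float32)); q=cv2.boxPoints(r)
    e=[q[1]-q[0],q[2]-q[1]]; e=max(e,key=np.linalg.norm)
    return np.round(c,1),np.round(sorted((a,b)),1),round(float(np.arctan2(e[1],e[0])),3)
E
python3 - <<'E'
from h import *
for n in("scene","side"):
    p,d,W=look(n)
    for col in HUE:
        m=mask(p,col)&(W[...,2]>5)&(W[...,2]<135)&(np.hypot(W[...,0],W[...,1])<950)&(d>0)
        m=cv2.dilate(m.astype(np.uint8),np.ones((3,3),np.uint8))
        k,L,S,C=cv2.connectedComponentsWithStats(m)
        for i in range(1,k):
            if S[i,4]<150: continue
            s=(L==i)&(mask(p,col)>0); P=W[s]; top=np.percentile(P[:,2],99)
            H=min([RACK[col],BOX[col]],key=lambda h:abs(h-top)); T=P[(abs(P[:,2]-H)<7)]
            print(n,col,S[i],C[i].round(),"top",top.round(1),H,len(T),rect(T[:,:2]) if len(T)>4 else "")
E
```

```text
scene blue [ 152  197   49   56 1220] [175. 221.] top 111.8 110 128 (array([ 638.4, -224.4]), array([16.3, 51.1]), -0.141)
scene blue [ 343  226   58   78 3703] [371. 265.] top 121.3 120 394 (array([642. , 227.7]), array([ 86.8, 109.9]), 0.357)
scene blue [ 99 276  49  21 362] [123. 286.] top 13.8 110 0 
scene green [ 183  128   45   63 2088] [206. 159.] top 108.1 107 214 (array([ 412.4, -245.5]), array([ 85.6, 110.6]), 0.614)
scene green [ 238  239   42   55 1195] [259. 262.] top 99.6 97 128 (array([692.3,  -2.2]), array([13., 50.]), 0.02)
scene yellow [  98  158   46   44 1105] [120. 177.] top 86.6 84 102 (array([ 524., -438.]), array([17.2, 50.4]), -0.423)
scene yellow [ 439  209   53   71 3056] [466. 244.] top 95.5 94 377 (array([513.5, 420.6]), array([ 86. , 111.2]), 0.011)
scene pink [539   2  21  36 336] [549.  20.] top 132.5 81 8 (array([-659.2,  680.1]), array([15.6, 31.2]), 1.366)
scene pink [ 255  167   58   62 2393] [284. 197.] top 82.5 81 300 (array([478.2,  -9. ]), array([ 89.6, 109.3]), -0.576)
scene pink [365 179  41  42 779] [385. 198.] top 73.2 71 101 (array([401.3,
[... 221 characters left out ...]
de green [ 340  158   40   45 1466] [357. 181.] top 107.5 107 102 (array([ 411.1, -239.9]), array([86.1, 98. ]), 0.605)
side green [216 178  36  33 456] [233. 192.] top 98.4 97 51 (array([684.7,   1.6]), array([12.8, 46. ]), 0.066)
side yellow [337 122  33  35 639] [353. 137.] top 86.0 84 52 (array([ 519. , -435.4]), array([16. , 48.1]), -0.597)
side yellow [ 154  297   66   71 2874] [188. 331.] top 95.3 94 311 (array([511.3, 422.1]), array([ 86.4, 109.7]), 0.014)
side pink [ 276  197   46   54 1740] [298. 223.] top 81.4 81 154 (array([475.7,  -6.5]), array([ 83.8, 109. ]), -0.589)
side pink [257 286  36  32 844] [275. 299.] top 72.5 71 124 (array([397.4, 231.2]), array([17.4, 47.9]), 0.586)
```

```bash
cat >> h.py <<'E'
DECK={c:RACK[c]-30 for c in RACK}
R0=dict(blue=(638,-224,-.141),green=(690,0,.03),yellow=(522,-437,-.45),pink=(400,231,.56))
B0=dict(blue=(640,229,.362),green=(412,-243,.61),yellow=(512,421,.012),pink=(477,-8,-.58))
def ori(a):
    x=np.array([np.cos(a),np.sin(a),0]); z=np.array([0,0,-1.]); return np.stack([x,np.cross(z,x),z],1)
def pick(x,y,z,a):
    """of the two half-turn-equivalent orientations, the one with the smaller wrist angle"""
    o=[(abs(q[5]),k) for k in(0,np.pi) if (q:=ctrl.solve_ik([x,y,z],ori(a+k))) is not None]
    return a+min(o)[1]
def go(x,y,z,a): ctrl.move_ptp([x,y,z],ori(a))
def top(col,H,x,y,name=None):
    """rect of the coloured points at height H near x,y, wrist camera"""
    p,d,W=look("wrist")
    if name: cv2.imwrite(f"pics/{name}.png",p[:,:,::-1])
    m=(mask(p,col)>0)&(d>0)&(np.hypot(W[...,0]-x,W[...,1]-y)<80)
    P=W[m]; P=P[abs(P[:,2]-H)<6]
    return *rect(P[:,:2]),len(P),np.median(P[:,2]).round(1)
def st():
    s=sensors.read_state(); print("t",round(s["t"],1),"F",np.round(s["force"],1),"w",round(s["grip_width"],1),"gf",round(s["grasp_force"],1),"p",np.round(s["eef_pos"],1))
E
python3 - <<'E'
from h import *
for c in("green","blue"):
    x,y,a=B0[c] if c=="green" else R0[c]; H=BOX[c] if c=="green" else RACK[c]
    z=H+130; a=pick(x,y,z,a); go(x,y,z,a); st(); print(top(c,H,x,y,"w_"+c))
ctrl.gripper_to(30,force=40); print(ctrl.tcp_to_tips); st()
E
```

```text
t 1.3 F [ 1.1 -0.2 -0.3] w 85.2 gf 0.0 p [ 412.6 -242.6  237.3]
(array([ 412.5, -247.5]), array([ 85.6, 106.7]), 0.618, 2326, np.float64(105.9))
t 2.3 F [-0.1 -0.1 -0.1] w 85.4 gf 0.0 p [ 637.8 -223.2  239.5]
(array([ 639.2, -226.4]), array([13.4, 49.3]), -0.131, 1175, np.float64(109.2))
25.0
t 2.9 F [ 0.1 -0.1 -0.2] w 30.0 gf 0.0 p [ 637.9 -224.1  240.1]
```

View pics/w_blue.png

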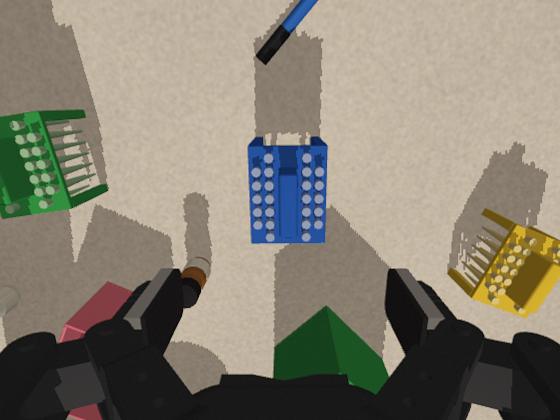

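View pics/w_green.png

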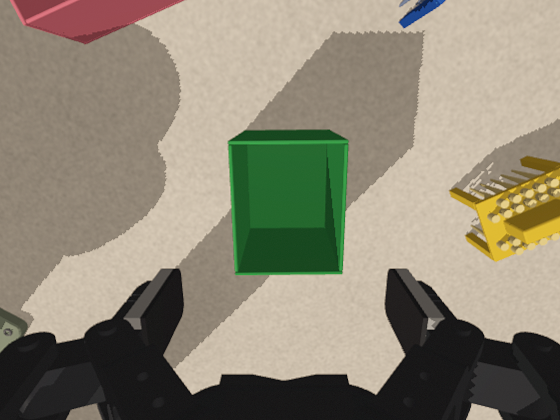

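```bash
cat >> h.py <<'E'
def measure(c,kind):
    x,y,a=(B0 if kind=="box" else R0)[c]; H=(BOX if kind=="box" else RACK)[c]
    z=H+130; a=pick(x,y,z,a); go(x,y,z,a); ctrl.hold(.4)
    r=top(c,H,x,y); print(c,kind,r)
    d=(r[2]-a+np.pi/2)%np.pi-np.pi/2
    return r[0][0],r[0][1],a+d
def grasp(c):
    ctrl.gripper_to(34)
    bx,by,ba=measure(c,"box"); x,y,a=measure(c,"rack")
    zg=DECK[c]+10.5+25
    go(x,y,zg+60,a); hit=ctrl.move_l([x,y,zg],vel=60,threshold=6); print("hit",hit); st()
    ctrl.gripper_to(8,force=40); st()
    ctrl.move_l([x,y,zg+60],vel=80); ctrl.hold(.3); st()
    return zg,(x,y,a),(bx,by,ba)
E
python3 - <<'E'
from h import *
import json
r=grasp("blue"); json.dump([float(v) for v in np.hstack(r)],open("blue.json","w")); print(r)
for n in("side","wrist"):
    p,_=optics.grab_frame(n)
    cv2.imwrite(f"pics/g_{n}.png",p[:,:,::-1] if n=="wrist" else cv2.resize(p[60:260,180:440,::-1],None,fx=3,fy=3))
E
```

```text
blue box (array([641.9, 226.2]), array([ 85.4, 106.2]), 0.362, 2102, np.float64(118.9))
blue rack (array([ 639. , -226.6]), array([13.7, 50. ]), -0.131, 1196, np.float64(109.2))
hit False
t 8.9 F [-0.2  0.2  0.6] w 34.0 gf 0.0 p [ 639.5 -226.8  116.2]
t 9.2 F [0.8 1.8 2.4] w 13.0 gf 42.9 p [ 639.5 -226.7  116.3]
t 10.4 F [ 0.3  0.6 -1.7] w 13.2 gf 42.4 p [ 638.7 -226.5  174.9]
(115.5, (np.float64(639.0), np.float64(-226.6), -0.13099999999999998), (np.float64(641.9), np.float64(226.2), 0.362))
```

View pics/g_wrist.png

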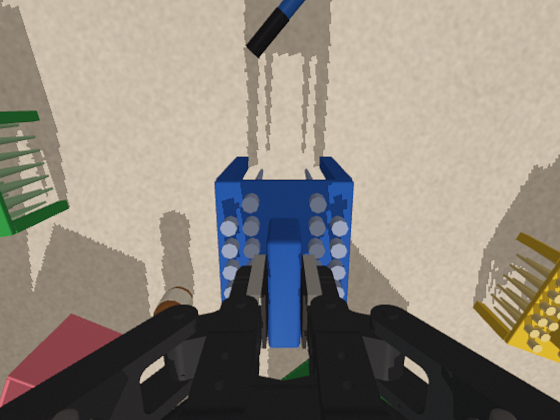

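View pics/g_side.png

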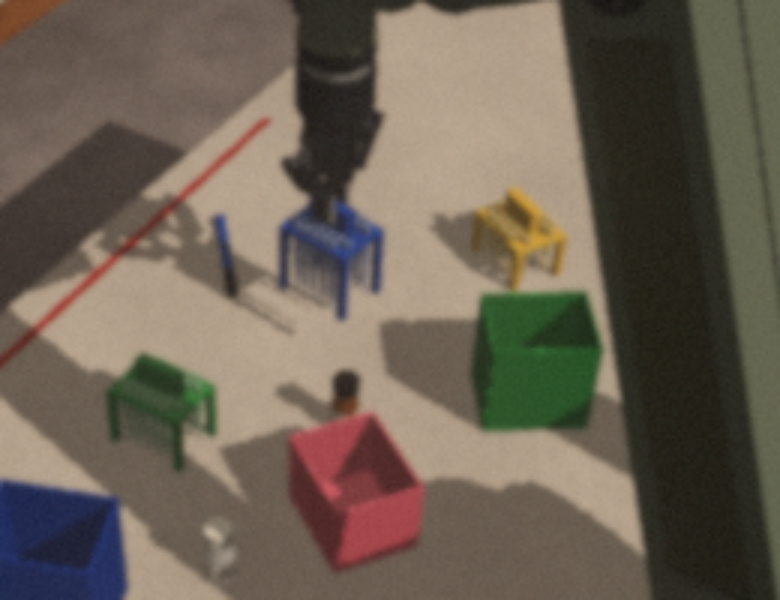

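```bash
cat >> h.py <<'E'
def inhand(c,zg):
    """deck of the held rack in the tool frame: far edge x (42 when centred), y centre, lean (rad)"""
    s=sensors.read_state(); p,d,W=look("wrist")
    T=(W-np.array(s["eef_pos"]))@np.array(s["eef_rot"])
    zd=zg-DECK[c]
    m=(mask(p,c)>0)&(d>0)&(abs(T[...,2]-zd)<6)&(abs(T[...,0])<70)&(abs(T[...,1])<45)
    P=T[m]; a=np.linalg.lstsq(np.c_[P[:,:2],np.ones(len(P))],P[:,2],rcond=None)[0]
    y=np.percentile(P[:,1],[1,99]); x=np.percentile(P[:,0],99.5)
    print("inhand n",len(P),"xmax",x.round(1),"y",y.round(1),"plane",a.round(3),"expected z",zd)
    return x-42,y.mean()
def place(c,zg,b):
    bx,by,ba=b; zt=zg+BOX[c]+45
    s=sensors.read_state(); ctrl.move_l([*s["eef_pos"][:2],max(zt,zg+150)],vel=150)
    a=pick(bx,by,zt,ba); go(bx,by,max(zt,zg+150),a); ctrl.hold(.3)
    ctrl.move_l([bx,by,zg+3+6],vel=90); ctrl.hold(.3); st()
    print("hit",ctrl.move_l([bx,by,zg+1.5],vel=12,threshold=3)); st()
def release(c,b):
    p=np.array(sensors.read_state()["eef_pos"])
    ctrl.gripper_to(28); ctrl.hold(.2); st()
    ctrl.move_l(p+[0,0,150],vel=120)
def check(c,b):
    x,y,a=b; z=BOX[c]+150; a=pick(x,y,z,a); go(x,y,z,a); ctrl.hold(.4)
    print("box now",top(c,BOX[c],x,y,"box_"+c)); print("rack fin",top(c,RACK[c]+3,x,y))
E
python3 - <<'E'
from h import *
inhand("blue",115.5)
E
```

```text
inhand n 7134 xmax 41.1 y [-30.9  31.8] plane [6.0000e-03 2.0000e-03 3.6713e+01] expected z 35.5
```

Held upright and centred. Place it.

```bash
python3 - <<'E'
from h import *
import json
r=json.load(open("blue.json")); b=r[4:]
place("blue",r[0],b)
p,_=optics.grab_frame("wrist"); cv2.imwrite("pics/pl_blue.png",p[:,:,::-1])
E
```

```text
t 15.5 F [-0.4 -0.2 -1.2] w 13.1 gf 42.4 p [642.  226.2 124.7]
hit True
t 16.0 F [0.  0.6 4.5] w 12.9 gf 43.2 p [641.9 226.2 119.3]
```

View pics/pl_blue.png

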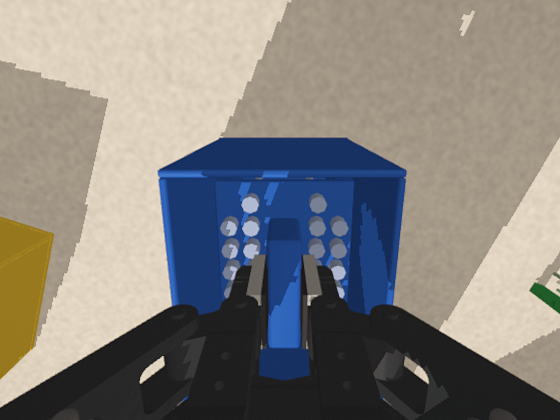

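The rack sits inside the box, centred, with deck edges at columns 216 and 354 between the walls at 170 and 400. The contact height of 119.3 matches the box floor, so I'll release it and check, then do green.

```bash
python3 - <<'E'
from h import *
import json
r=json.load(open("blue.json")); release("blue",r[4:]); check("blue",r[4:])
c="green"
zg,_,b=grasp(c); inhand(c,zg); place(c,zg,b)
json.dump([float(v) for v in b],open("b_green.json","w"))
E
```

```text
t 16.6 F [-0.3  0.5  0.5] w 27.9 gf 0.0 p [640.5 225.9 117.3]
box now (array([642. , 226.2]), array([ 85.4, 106.1]), 0.361, 1860, np.float64(119.0))
rack fin (array([642. , 226.2]), array([ 85.2, 105.9]), 0.363, 2595, np.float64(112.8))
green box (array([ 412.8, -247.4]), array([ 85.5, 106.1]), 0.619, 2047, np.float64(106.0))
green rack (array([692.5,  -4.5]), array([14. , 49.8]), 0.008, 1198, np.float64(96.2))
hit False
t 24.6 F [-0.4  0.6 -0.2] w 34.1 gf 0.0 p [693.   -4.6 103.2]
t 25.0 F [0.7 1.1 1.8] w 12.9 gf 43.6 p [693.   -4.4 103.3]
t 26.2 F [ 0.1 -0.  -0.9] w 13.1 gf 43.3 p [692.2  -4.4 161.8]
inhand n 7006 xmax 41.1 y [-30.8  31.8] plane [5.0000e-03 1.0000e-03 3.6704e+01] expected z 35.5
t 30.7 F [-0.2 -0.2 -0.9] w 12.8 gf 43.3 p [ 412.9 -247.5  111.7]
hit True
t 31.2 F [0.3 0.  4.2] w 13.0 gf 44.1 p [ 412.7 -247.4  106.2]
```

```bash
python3 - <<'E'
from h import *
import json
b=json.load(open("b_green.json")); release("green",b); check("green",b)
for c in("yellow","pink"):
    zg,_,b=grasp(c); s=sensors.read_state(); assert s["grip_width"]>10
    ex,ey=inhand(c,zg); assert abs(ex)<4 and abs(ey)<3
    place(c,zg,b)
    z=sensors.read_state()["eef_pos"][2]; print("z err",z-zg-3.7); assert abs(z-zg-3.7)<1.5
    release(c,b); check(c,b)
q=[-0.15,0.207,1.542,0,1.393,-0.15]; ctrl.set_joints(q); ctrl.hold(.3); st()
for n in("scene","side"):
    p,_=optics.grab_frame(n); cv2.imwrite(f"pics/end_{n}.png",p[:,:,::-1])
ims=[cv2.resize(cv2.imread(f"pics/box_{c}.png"),(400,300)) for c in("blue","green","yellow","pink")]
cv2.imwrite("pics/all.png",np.vstack([np.hstack(ims[:2]),np.hstack(ims[2:])]))
E
```

```text
t 31.7 F [ 0.9 -0.1  0.2] w 27.9 gf 0.0 p [ 411.8 -246.6  105.1]
box now (array([ 412.7, -247.4]), array([ 85.5, 106.1]), 0.619, 1885, np.float64(105.9))
rack fin (array([ 412.9, -247.4]), array([ 85.6, 106. ]), 0.616, 2637, np.float64(99.8))
yellow box (array([513.5, 419.3]), array([ 86. , 106.4]), 0.014, 2139, np.float64(93.0))
yellow rack (array([ 523.9, -441. ]), array([14. , 50.1]), -0.508, 1198, np.float64(83.2))
hit False
t 41.9 F [-0.1 -0.4  0.2] w 34.2 gf 0.0 p [ 524.3 -441.4   90.1]
t 42.2 F [-0.   0.5  2.4] w 13.3 gf 41.9 p [ 524.3 -441.4   90.3]
t 43.4 F [-1.  -0.3 -1.5] w 13.2 gf 41.5 p [ 523.7 -440.8  148.8]
inhand n 8375 xmax 41.3 y [-31.1  31.6] plane [2.7000e-02 6.0000e-03 3.5682e+01] expected z 35.5
t 49.5 F [ 0.4 -0.1 -2. ] w 12.8 gf 41.5 p [513.6 419.3  98.8]
hit True
t 50.0 F [ 0.4 -0.3  5.1] w 13.0 gf 42.3 p [513.6 419.2  93.3]
z err 0.08150075713331528
t 50.5 F [-0.7 -0.   0.1] w 27.9 gf 0.0 p [512.3 418.5  91.4]
box now (array([513.4, 419.2]), array([ 86.1, 106.1]), 0.014, 1969, np.float64(93.0))
rack fin (array([513.2, 419.3]), array([ 86. , 105.8]), 0.012, 2
[... 260 characters left out ...]
3  76.9]
t 59.4 F [-0.6  0.2  2. ] w 12.8 gf 44.4 p [401.1 229.3  77. ]
t 60.6 F [ 0.2 -0.2 -0.9] w 12.7 gf 44.2 p [400.4 229.  136. ]
inhand n 6878 xmax 41.1 y [-30.6  31.8] plane [5.000e-03 3.000e-03 3.638e+01] expected z 35.5
t 65.8 F [ 0.1  0.2 -1.3] w 12.7 gf 44.2 p [478.9 -11.   85.7]
hit True
t 66.3 F [-0.2  0.1  4.9] w 12.9 gf 44.8 p [478.6 -11.1  79.9]
z err -0.2656323173517423
t 66.8 F [ 0.3  0.3 -0.8] w 28.0 gf 0.0 p [477.5 -10.8  79. ]
box now (array([478.6, -10.9]), array([ 85.1, 106. ]), -0.593, 1720, np.float64(80.0))
rack fin (array([478.6, -11.1]), array([ 85.5, 105.9]), -0.595, 2548, np.float64(73.7))
t 70.2 F [-0.5 -0.6  1.2] w 28.1 gf 0.0 p [5.746e+02 2.000e-01 2.558e+02]
```

View pics/all.png

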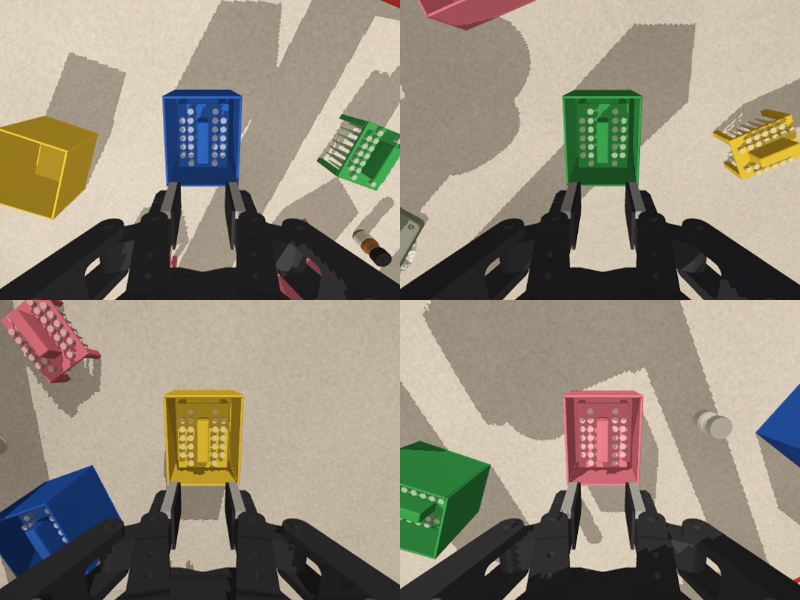

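View pics/end_scene.png

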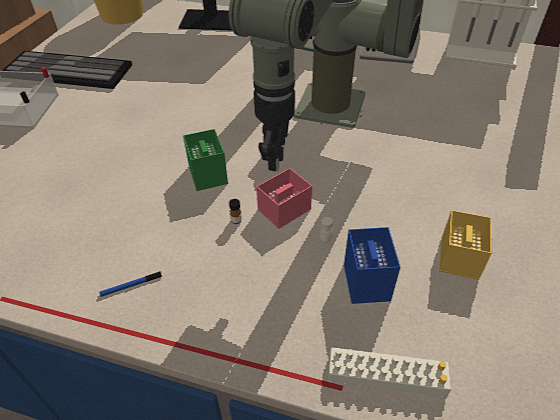

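All four racks sit square inside their own boxes. The boxes have not moved, and the vials stand where they were, at pixels (235,211) and (326,229).

```bash
python3 -c "from plant import ctrl; print(ctrl.finish_job())"
```

```text
the job is handed in; nothing more can be done
None
```

All four racks are in the boxes of their own colour, each lowered to the box floor before release; boxes and vials are where they were, and the job was handed in at about 70 s.

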